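# Tighten the blender's recessed drive ring with a two-pin spanner

### The job

The blender's drive ring has worked loose. Take the two-pin spanner from its block, fit both pins fully into a pair of opposite holes of the recessed ring and turn it clockwise (seen from above) until the ring stops, fully home, without pressing hard or forcing it past the stop; then lift the spanner out and stand it back in its block. Turn the ring only with the spanner, keep the gripper off the blender, and do not knock over or shift the other things on the worktop.

Things in the scene. Friction and masses are not known exactly. Their poses are not given: they have to be found in the camera images.
- spanner: Two-pin spanner, 84 mm tall, 0.22 kg. Origin: midway between the ends of its pins (lowest point), z up. Pins 5 mm thick, 8 mm long, at x = +-24 mm. Above: steel crossbar 64 (x) by 22 mm, z = 8 to 18; round stem 14 mm thick to z = 58; black handle bar 80 (x) by 16 mm (y, the width to grip), z = 58 to 84, grip at z = 71. A half turn about z makes no difference.
- block: Spanner's stand, fixed grey plastic block 100 (x) by 56 by 30 mm high; origin under its centre. A slot in its top, 58 (x) by 10 mm, 20 mm deep, takes both pins; the crossbar then rests on the top: the spanner's origin is over the block's centre at z = 22 mm, its x along the block's. The spanner starts so and must end so.
- blender: White round blender motor base, fixed, jug off. 172 mm across at the foot, 110 mm tall; origin under its centre. In its steel top (132 mm across) a round recess, 82 mm across, goes 12 mm down to the face of the loose bare-metal ring (see point ring_face). The black coupling in the middle, 22 mm across, stays 2 mm below that face. This pose does not tell where the ring's holes point.
- ring_face (a point): Ring's centre, level with its upper face, 98 mm above the worktop; does not turn with it. Ring: 33 mm inside, 77 mm outside, 8 mm thick; four through holes 9 mm across (2 mm play around a pin), 90 degrees apart on a 48 mm circle. Pins on the face: spanner's origin level with it; fully in: 8 mm below, crossbar on the ring. Pins sliding on it with 5 to 8 N do not drag the ring round.
- ring (a joint): How far the ring is screwed in, rad, growing clockwise seen from above. Starts at 0.5 to 0.9; fully home at 1.40, at a firm stop (about 1 N m more by 1.42). Turning it takes a steady 0.22 N m. It does not tell where the holes point, since the thread starts elsewhere each time: look or feel for them.
- pot: Tall steel pot with two black side handles, 116 mm across without them and 170 mm tall, loose bystander; origin at the centre of its underside.
- mug: White mug 76 mm across, 90 mm tall, loose bystander; origin at the centre of its underside.
- jar: Amber glass jar 68 mm across, 85 mm tall, loose bystander; origin at the centre of its underside.
Not all that is in view belongs to the job. What is shaped like the spanner but purple is not meant.

How it is judged (in metres and radians):
On the way, in this order (a step that is already met when the one before it is completed fails the run):
1. the spanner is fully engaged: both pins in the ring's holes, upright (horizontal distance between spanner and ring_face below 0.004 m and z of spanner in the frame of ring_face below -0.006 m and angle between spanner's own z axis and vertical below 0.1 rad), for 0.2 s.
2. the ring is turned fully home while the spanner is engaged in it (all of step 1 and value of joint ring above 1.36 rad), for 0.2 s.
At the end, for the whole second after the job is handed in: The ring is fully home (joint above 1.36 of 1.40 rad), and the spanner stands upright (within 0.08 rad), at rest, in its block: within 8 mm of the block's centre, pins in the slot (its origin 18 to 25 mm above the block's underside) (value of joint ring above 1.36 rad and horizontal distance between spanner and block below 0.008 m and z of spanner in the frame of block between 0.018 and 0.025 m and angle between spanner's own z axis and vertical below 0.08 rad and linear speed of spanner below 0.02 m/s); the robot touches nothing.
It fails at once if the spanner presses or forces the blender or its ring with more than 60 N (contact force between spanner and blender above 60 N).
It fails at once if the gripper touches the blender or its ring (contact force between the fingers and blender above 1 N).
It fails at once if the pot is shifted by more than 20 mm or tipped (distance of pot from where it was at the start of the episode above 0.02 m or angle between pot's own z axis and vertical above 0.3 rad).
It fails at once if the mug is shifted by more than 20 mm or tipped (distance of mug from where it was at the start of the episode above 0.02 m or angle between mug's own z axis and vertical above 0.3 rad).
It fails at once if the jar is shifted by more than 20 mm or tipped (distance of jar from where it was at the start of the episode above 0.02 m or angle between jar's own z axis and vertical above 0.3 rad).
It also fails if it takes over 72 s, if anything falls off the work surface, if the arm or the gripper's body presses on something with over 40 N, if the wrist force passes 120 N, or if a joint passes its speed limit or range.

### The arm

A 6-joint arm with a two-finger parallel gripper is mounted at the origin on the work surface. World frame = base frame: x ahead of the robot, y to its left, z up, the work surface at z = 0. Lengths are in mm, angles in degrees, forces in N, time in s.
With the tool pointing down it reaches from about 325 to 925 mm from the base axis. Payload 3.1 kg.
Tool frame: the origin (TCP) lies at the very end of the fingers, on their centre line; the grasp point (between the pads) lies grasp_offset behind it (grasp_offset is the distance from the TCP to the grasp point, in mm); z points along the fingers, y is the line along which they close (so a half turn about z gives the same grasp; the last joint's range is limited). The gripper opens to 85 mm and grips with 20 to 120 N. Pads are 22 mm wide; open, the fingers measure 114 mm over their backs; the gripper's body (76 mm by 85 mm) begins 54 mm behind the grasp point. The pads swing forward as they close: fully open they stand 13 mm farther back than shut.
Start: joints at [-83.663, 12.427, 92.441, -0, 75.132, -6.429], TCP at [138.121, -609.559, 231.3] pointing down, gripper open.
Joint ranges: [-157.48, 157.48], [-44.54, 120.13], [17.64, 146.25], [-64.5, 244.5], [7.68, 150.69], [-147.95, 147.95]. Speed limits (degrees/s): [159.86, 159.86, 180, 180, 180, 180].

### API

Orientations are given as [roll, pitch, yaw] about the fixed x, y, z axes, in that order (R = Rz(yaw) Ry(pitch) Rx(roll)).
In Python, from station import * gives the robot as it stands. Calls block until the motion is done:
- goto(position, orientation): joint-space move of the TCP to a pose.
- move_l(position, attitude=None, speed=150): straight line of the TCP; attitude=None keeps the orientation; speed is the mean speed in mm/s.
- move_j(angles): joint-space move.
- grip(opening, squeeze=None): finger opening in mm; squeeze is the grip in N (None keeps the last); returns when the fingers have stopped.
- wait(seconds).
- solve_ik(position, orientation): joint angles nearest the present ones, or None.
- get_obs(): the state.
- get_image(name): name is "scene" or "top" or "wrist"; returns the picture (400x640x3 uint8, red, green, blue); there is no depth.
- get_calibration(name): a dict with "fx", "fy", "cx", "cy" (pixels), "R" (3x3) and "t" (3): a world point X has camera coordinates R X + t; the wrist camera has in their place "mount" (4x4, takes a point from camera to tool coordinates, whose origin is the TCP and whose axes are the flange's). Camera axes: x right, y down, z forward; pixel columns grow to the right and rows downward; lengths in mm; the calibration is good to about 2 mm. A picture is of the moment at which its call begins: read the wrist's pose just before it. get_calibration takes no time and is no camera call.
A pose or a line that the arm cannot do raises Unreachable and nothing moves.
- sign_off(): hands the job in; it is judged then, once.
Trained networks look in the newest picture that a camera, given by its name, has taken for a name from the list of things; names that differ only in an ending like _2 or _b are one class to them, and where a whole thing is asked for, a point or a joint stands for the part that bears it (a point fixed in the world has none). Each returns a list of dicts, best first, with "score" (0 to 1); they miss things now and then, are a little off and sometimes report something else, mostly with a low value. They report only what shows in the picture. A call takes as long as a camera call. They do not tell look-alikes from the thing itself.
- spot_in(name, camera): "extent" ([centre column, centre row, width, height] in pixels, round what is visible of it).
- regions_of(name, camera): "region" (400x640 bool, what is visible of it) and "extent" ([centre column, centre row, width, height] in pixels, round what is visible of it).
The state is a dict: "t": time; "joint_pos": joint angles; "qvel": joint speeds; "effort": joint torques, N m; "tcp_pos": TCP position; "ee_rot": TCP orientation; "wrist_force": force on the tool from outside, world axes, zero at the start; "moment": the same for the moment, N m; "grip_width": finger opening in mm; "grip_force": force on a finger pad.
Only numpy, scipy, OpenCV 4.12 (cv2) and the standard library are available. Lean on these libraries where they do the work, as an engineer would, in place of code of your own. Each camera call takes 0.05 s, during which the arm holds its last target. There are 200 camera calls.

## Working session

There is one attempt and no reset: what is moved stays moved. The work goes in short steps, each a Python script; the robot and the scene stay as the last script left them, time stands still between calls to the robot, and variables do not carry over. Pictures are saved under pics/ and viewed, at most 10 in all, crops included, and the job is handed in when it is done.

```bash
ls; mkdir -p pics; python3 - <<'E'
from station import *
import cv2,numpy as np
o=get_obs();print({k:o[k] for k in('t','tcp_pos','ee_rot','wrist_force','grip_width')})
for c in('scene','top'):
    im=get_image(c);cv2.imwrite(f'pics/{c}0.png',im[:,:,::-1])
    k=get_calibration(c);print(c,{a:np.round(k[a],3).tolist() for a in k})
    for n in('spanner','block','blender','ring','pot','mug','jar'):
        print(n,[(round(d['score'],2),np.round(d['extent']).tolist()) for d in spot_in(n,c)[:4]])
k=get_calibration('wrist');print({a:np.round(k[a],3).tolist() for a in k}); 
try: print(grasp_offset)
except Exception as e: print(e)
E
```

```text
pics
{'t': 0.0, 'tcp_pos': array([ 138.05239476, -608.7244644 ,  229.95202437]), 'ee_rot': array([-1.79863434e+02, -1.76838370e-02,  1.27643069e+01]), 'wrist_force': array([-0.00350954, -0.74007506, -0.46187036]), 'grip_width': 85.5237245842949}
scene {'fx': 376.785, 'fy': 376.785, 'cx': 320.976, 'cy': 196.533, 'R': [[-0.851, 0.524, 0.01], [0.301, 0.505, -0.809], [-0.429, -0.685, -0.588]], 't': [571.201, -110.871, 1277.554]}
spanner [(0.84, [434.0, 287.0, 43.0, 44.0]), (0.71, [366.0, 230.0, 33.0, 29.0]), (0.62, [403.0, 248.0, 32.0, 39.0])]
block [(0.61, [278.0, 122.0, 38.0, 60.0]), (0.56, [401.0, 264.0, 54.0, 38.0])]
blender [(0.71, [303.0, 180.0, 60.0, 60.0])]
ring [(0.74, [303.0, 162.0, 28.0, 14.0])]
pot [(0.88, [277.0, 124.0, 34.0, 61.0]), (0.26, [302.0, 163.0, 32.0, 14.0])]
mug [(0.94, [280.0, 231.0, 31.0, 46.0])]
jar [(0.7, [492.0, 306.0, 43.0, 54.0])]
top {'fx': 483.203, 'fy': 483.203, 'cx': 321.318, 'cy': 194.283, 'R': [[0.01, -1.0, -0.004], [-0.982, -0.009, -0.187], [0.187, 0.005, -0.982]], 't': [-27.248, 662.655, 1552.745]}
spanner [(0.75, [254.0, 218.0, 11.0, 27.0]), (0.72, [221.0, 216.0, 27.0, 16.0]), (0.64, [286.0, 212.0, 21.0, 21.0])]
block [(0.9, [257.0, 220.0, 21.0, 30.0])]
blender [(0.59, [367.0, 211.0, 52.0, 52.0])]
ring [(0.65, [372.0, 206.0, 25.0, 24.0])]
pot [(0.67, [470.0, 229.0, 57.0, 38.0])]
mug [(0.62, [320.0, 162.0, 26.0, 29.0])]
jar [(0.81, [192.0, 240.0, 24.0, 23.0])]
{'fx': 284.906, 'fy': 284.906, 'cx': 319.811, 'cy': 195.507, 'mount': [[-0.001, -0.955, -0.296, 76.231], [1.0, -0.001, 0.001, 0.48], [-0.001, -0.296, 0.955, -141.074], [0.0, 0.0, 0.0, 1.0]]}
18.700000000000003
```

```bash
python3 - <<'E'
import cv2,numpy as np
a=cv2.imread('pics/scene0.png')[90:350,230:530];b=cv2.imread('pics/top0.png')[130:280,170:520]
a=cv2.resize(a,None,fx=2.3,fy=2.3)[:, :];cv2.imwrite('pics/a.png',a)
cv2.imwrite('pics/b.png',cv2.resize(b,None,fx=2.28,fy=2.28,interpolation=cv2.INTER_CUBIC))
E
```

```text
(no output)
```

View pics/a.png

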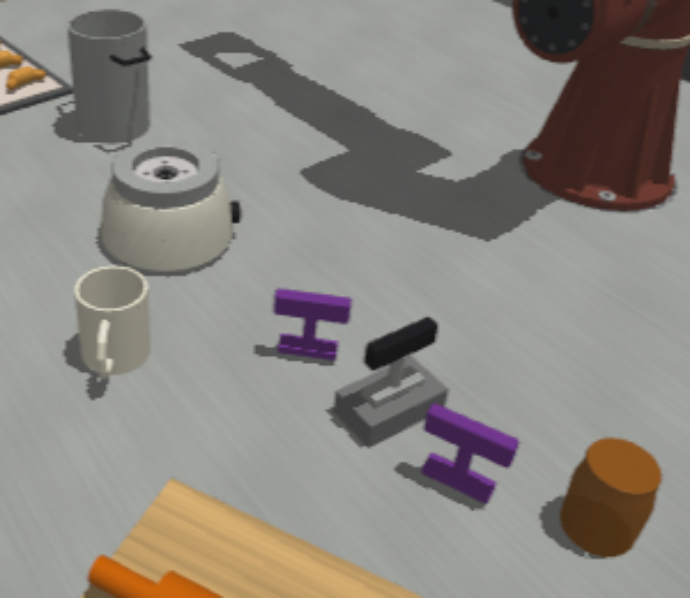

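View pics/b.png

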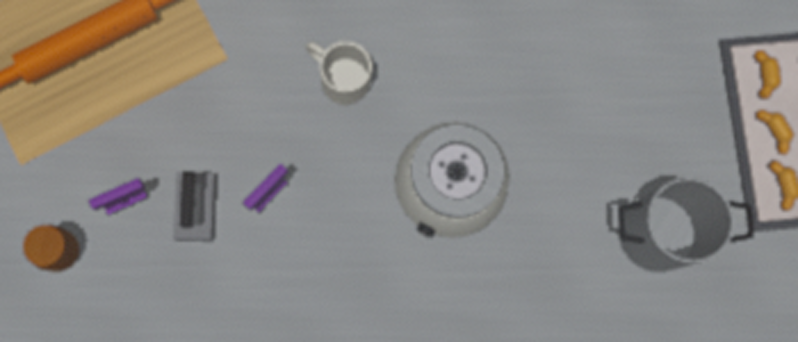

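The real spanner has the black handle: top (254,218), scene (403,248). The look-alikes are the purple ones at top (221,216) and (286,212), scene (434,287) and (366,230). The ring's holes show in the top view around (370,205).

```bash
cat > h.py <<'E'
from station import *
import cv2,numpy as np
from scipy.spatial.transform import Rotation as Ro
def cam(c):
    k=get_calibration(c)
    if 'mount' in k:
        o=get_obs();R=Ro.from_euler('xyz',o['ee_rot'],degrees=True).as_matrix()
        M=np.array(k['mount']);Rc=R@M[:3,:3];C=R@M[:3,3]+o['tcp_pos']
    else: Rc=np.array(k['R']).T;C=-Rc@np.array(k['t'])
    return k,Rc,C
def unproj(K,uv,z):
    k,Rc,C=K
    uv=np.atleast_2d(uv).astype(float)
    d=np.c_[(uv[:,0]-k['cx'])/k['fx'],(uv[:,1]-k['cy'])/k['fy'],np.ones(len(uv))]@Rc.T
    return (C+d*((z-C[2])/d[:,2])[:,None])[:,:2]
def proj(K,X):
    k,Rc,C=K
    p=(np.atleast_2d(X)-C)@Rc
    return np.c_[k['fx']*p[:,0]/p[:,2]+k['cx'],k['fy']*p[:,1]/p[:,2]+k['cy']]
def rectify(im,K,c,z,half,res):
    """top-down view (north=+x up, left=+y) of plane z about c"""
    n=int(2*half/res)
    g=[[c[0]+half,c[1]+half,z],[c[0]+half,c[1]-half,z],[c[0]-half,c[1]-half,z],[c[0]-half,c[1]+half,z]]
    H=cv2.getPerspectiveTransform(proj(K,g).astype(np.float32),np.float32([[0,0],[n,0],[n,n],[0,n]]))
    return cv2.warpPerspective(im,H,(n,n),flags=cv2.INTER_CUBIC)
E
python3 - <<'E'
from h import *
K=cam('top');S=cam('scene')
print('ring',unproj(K,[372,206],98),unproj(S,[303,162],98))
print('handle',unproj(K,[253,217.5],106),unproj(S,[404,239],100))
print('block',unproj(K,[257,220],30))
print('blender',unproj(K,[370,205],110),'mug',unproj(K,[322,161],90),'pot',unproj(K,[471,226],170),'jar',unproj(K,[192,238],85))
print('purple',unproj(K,[[221,216],[286,212]],90))
for p in ([560,140,400],[560,-120,300]): print(solve_ik(p,[180,0,0]),solve_ik(p,[180,0,90]))
print(get_obs()['t'])
E
```

```text
ring [[ 618.84858655 -186.29170297]] [[ 616.83184526 -188.36097777]]
handle [[576.41234802 198.24108161]] [[589.53068103 210.90097792]]
block [[578.6152125  195.63552094]]
blender [[ 620.06714961 -178.65928276]] mug [[770.39383955 -22.25097602]] pot [[ 547.4105024 -482.608079 ]] jar [[510.46512833 396.78348585]]
purple [[582.59669882 305.11900756]
 [597.74340158  93.54765433]]
[ 7.07096619e+00  1.72080486e+00  8.65143413e+01 -2.54444375e-14
  9.17648539e+01  9.70709662e+01] [ 7.07096619e+00  1.72080486e+00  8.65143413e+01 -2.54444375e-14
  9.17648539e+01  7.07096619e+00]
[-1.91153056e+01  3.28585004e+00  9.52663214e+01 -2.54444375e-14
  8.14478285e+01  7.08846944e+01] [-19.1153056    3.28585004  95.26632145   0.          81.44782851
 -19.1153056 ]
0.8
```

```bash
python3 - <<'E'
from h import *
grip(40)
goto([480,-300,330],[180,0,0])
goto([585,-187,215],[180,0,0]); wait(0.2)
K=cam('wrist');im=get_image('wrist')
print(get_obs()['wrist_force'],spot_in('ring','wrist')[:2])
c=np.array([618,-187])
np.savez('ring.npz',im=im,R=K[1],C=K[2])
r=rectify(im,K,c,98,60,0.25)
goto([530,197,300],[180,0,0]);
goto([540,197,190],[180,0,0]); wait(0.2)
K=cam('wrist');im2=get_image('wrist');np.savez('sp.npz',im=im2,R=K[1],C=K[2])
d=[(x['score'],np.round(x['extent'])) for x in spot_in('spanner','wrist')[:3]];print(d)
r2=rectify(im2,K,[577,197],106,60,0.25)
cv2.imwrite('pics/r.png',np.hstack([r,r2])[:,:,::-1][::1]) ;cv2.imwrite('pics/w2.png',im2[:,:,::-1])
cv2.imwrite('pics/r_s.png',cv2.resize(np.hstack([r,r2])[:,:,::-1],(800,400)))
print(get_obs()['t'])
E
```

```text
[-0.32091468 -0.65835344  0.11551405] [{'extent': [309.0, 147.4, 84.0, 86.1], 'score': 0.63}]
[(0.9, array([445., 157.,  94.,  89.])), (0.84, array([313., 153.,  17.,  97.])), (0.71, array([247., 176.,  88.,  89.]))]
6.4167
```

View pics/r_s.png

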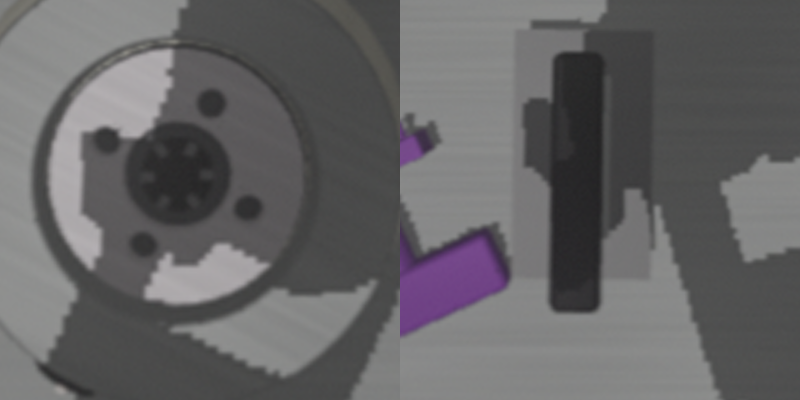

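View pics/w2.png

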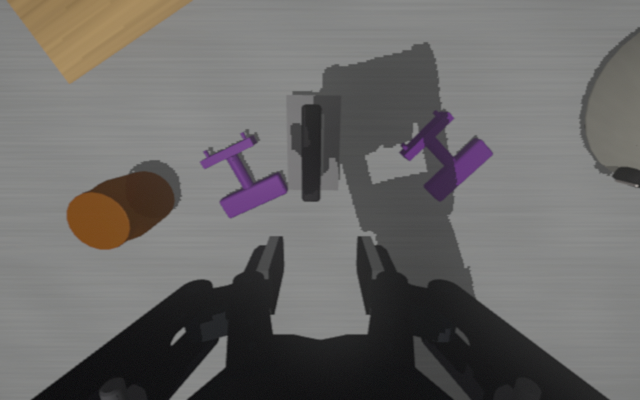

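The left panel shows the ring: four holes at (211,103), (248,208), (144,245) and (107,140), giving a centre near (177,174) and hole radius of 23.5 mm, as it should be. The right panel shows the black handle at (578,182), about 78 by 15 mm and nearly along world x, with a purple handle close by at (510,250). I'll look once more at yaw 180 to cancel the camera bias.

```bash
cat >> h.py <<'E'
def handle(im,K,c,z=106):
    r=rectify(im,K,c,z,60,0.25)
    m=((r.max(2)<62)).astype(np.uint8)
    m=cv2.morphologyEx(m,cv2.MORPH_OPEN,np.ones((31,31)))
    n,l,s,ce=cv2.connectedComponentsWithStats(m);i=1+np.argmin(np.hypot(*(ce[1:]-240).T)-s[1:,4]/200)
    (u,v),wh,a=cv2.minAreaRect(np.argwhere(l==i)[:,::-1].astype(np.float32))
    yaw=(90-a if wh[0]>wh[1] else -a); 
    return np.array([c[0]+60-v*.25,c[1]+60-u*.25]),np.array(wh)*.25,(yaw+90)%180-90,r
def holes(im,K,c,z=98):
    r=rectify(im,K,c,z,60,0.25);g=cv2.GaussianBlur(cv2.cvtColor(r,cv2.COLOR_RGB2GRAY),(0,0),3).astype(float)
    from scipy.optimize import minimize
    Y,X=np.mgrid[:480,:480]
    from scipy.ndimage import map_coordinates as mc
    def f(p,R0=24):
        e=0
        for k in range(4):
            a=p[2]+k*np.pi/2; t=np.linspace(0,2*np.pi,24,endpoint=False)
            x=p[0]+R0*np.cos(a);y=p[1]+R0*np.sin(a)
            def s(q): return mc(g,[(c[0]+60-(x+q*np.cos(t)))/.25,(c[1]+60-(y+q*np.sin(t)))/.25],order=1,mode='nearest').mean()
            e+=s(2)+s(0)-2*s(7)
        return e
    b=min((minimize(f,[c[0]+dx,c[1]+dy,a],method='Nelder-Mead',options={'initial_simplex':[[c[0]+dx,c[1]+dy,a],[c[0]+dx+3,c[1]+dy,a],[c[0]+dx,c[1]+dy+3,a],[c[0]+dx,c[1]+dy,a+.15]]}) for dx in(-3,0,3) for dy in(-3,0,3) for a in np.radians([-40,-20,0,20])),key=lambda q:q.fun)
    return b.x[:2],np.degrees(b.x[2]),b.fun
E
python3 - <<'E'
from h import *
k=get_calibration('wrist')
z=np.load('sp.npz');K=(k,z['R'],z['C']);h0=handle(z['im'],K,[582,203]);print('yaw0',h0[:3])
p=cv2.inRange(z['im'],np.array([60,0,70]),np.array([200,70,220]));
n,l,s,ce=cv2.connectedComponentsWithStats(p)
for i in range(1,n):
    if s[i,4]>300:
        q=np.argwhere(l==i)[:,::-1];w=unproj(K,q,84)
        d=np.hypot(w[:,0]-582,w[:,1]-203);print('purple nearest z84',w[d.argmin()],d.min())
z=np.load('ring.npz');K=(k,z['R'],z['C']);print('ring',holes(z['im'],K,[625.8,-180.3]))
goto([620,203,190],[180,0,179]);wait(.2)
K=cam('wrist');im=get_image('wrist');h1=handle(im,K,[582,203]);print('yaw180',h1[:3]);np.savez('sp2.npz',im=im,R=K[1],C=K[2])
o=get_obs();print(o['tcp_pos'],o['ee_rot'],o['t'])
cv2.imwrite('pics/c.png',h1[3][:,:,::-1])
E
```

```text
yaw0 (array([582.63694763, 204.34841919]), array([16.10051537, 76.92546844]), -0.8069294095039368)
purple nearest z84 [581.50281254 126.37652803] 76.62508500182975
purple nearest z84 [590.37888201 252.44252968] 50.147476555325234
purple nearest z84 [560.96644434 231.8806628 ] 35.728184218315505
ring (array([ 625.82830157, -180.21437531]), np.float64(-24.51984422470065), np.float64(-382.59814980173127))
yaw180 (array([581.00455475, 203.40297318]), array([16.02526665, 77.58547211]), -0.49391689896583557)
[619.98363309 202.97753885 189.99939517] [ 1.79999823e+02 -6.16409785e-04  1.78995374e+02] 9.3167
```

View pics/c.png

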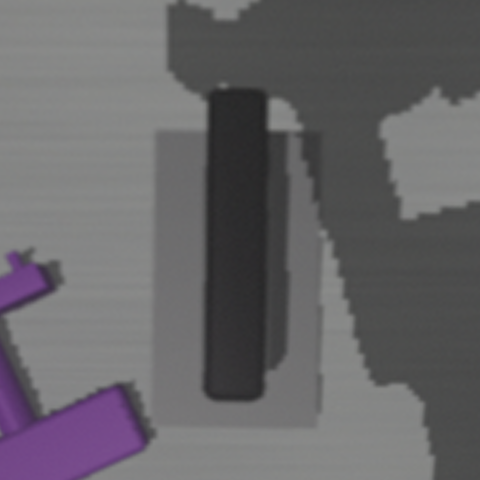

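The crop confirms the black-handled spanner standing in the grey block. The purple bar's corner is clear of the fingers. Now I grasp and lift.

```bash
python3 - <<'E'
from h import *
Y=179.35
grip(30,80)
move_l([584.8,203.9,140],[180,0,Y]);move_l([584.8,203.9,74.5],speed=60);wait(.2)
print(get_obs()['wrist_force'])
grip(5,80);wait(.3);o=get_obs();print(o['grip_width'],o['grip_force'],o['wrist_force'],o['tcp_pos'])
move_l([584.8,203.9,82],speed=20);print(get_obs()['wrist_force'])
move_l([584.8,203.9,240],speed=120);wait(.3);o=get_obs();print(o['grip_width'],o['wrist_force'],o['moment'],o['t'])
K=cam('wrist');im=get_image('wrist');cv2.imwrite('pics/g.png',im[:,:,::-1])
E
```

```text
[-0.02066908 -0.73679695 -1.04759417]
14.852240439457116 78.41112971305847 [0.9838866  1.14407619 2.61926165] [585.19227862 204.1353468   74.95881489]
[-0.50897526  1.07307837 -3.34089594]
14.798936571956368 [ 0.10614091 -0.01144836 -2.5078118 ] [ 0.07255552 -0.01614488 -0.075512  ] 14.4333
```

View pics/g.png

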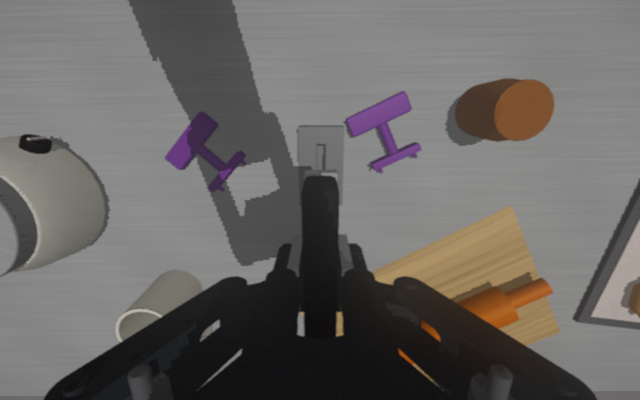

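The spanner is held upright and the empty block is in view at (320,150). I go over the ring and feel down.

```bash
cat >> h.py <<'E'
def tcp_for(c,yaw,off=3.0):
    a=np.radians(yaw);return [c[0]-off*np.cos(a),c[1]-off*np.sin(a)]
def fz(): return get_obs()['wrist_force'].copy()
E
python3 - <<'E'
from h import *
C=np.array([625.0,-180.7]);Y=155.5
goto([600,0,240],[180,0,Y])
goto(tcp_for(C,Y)+[200],[180,0,Y]);wait(.2)
move_l(tcp_for(C,Y)+[156],speed=80);wait(.25)
b=fz();print('base',b,get_obs()['t'])
z=156
while z>142.6:
    z-=.6;move_l(tcp_for(C,Y)+[z],speed=12);f=fz()-b
    if f[2]>5: break
wait(.2);f=fz()-b;o=get_obs();print(z,f,o['moment'],o['tcp_pos'],o['t'])
E
```

```text
base [ 0.31550322  0.31388735 -2.47097195] 17.2417
142.20000000000013 [-1.47229372 -1.23470732  5.66576902] [0.03739081 0.26647171 0.02034801] [ 627.99047518 -182.02167199  142.85584233] 23.1917
```

Both pins went in on the first descent: the crossbar met the ring with the TCP at 142.9, which is 8 mm below the face. Now I turn clockwise, watching the moment.

```bash
python3 - <<'E'
from h import *
C=np.array([625.0,-180.7]);Y=155.5
move_l(tcp_for(C,Y)+[143.2],speed=10);wait(.1)
o=get_obs();m0=o['moment'][2];t0=o['t'];print(m0,o['wrist_force'],o['t'])
while Y>155.5-62:
    Y-=2;move_l(tcp_for(C,Y)+[143.2],[180,0,Y],speed=2)
    o=get_obs();m=o['moment'][2]-m0
    print(Y,round(o['ee_rot'][2],1),round(m,2),np.round(o['wrist_force'],1),round(o['t'],2))
    if abs(m)>.6 or np.hypot(*o['wrist_force'][:2])>22 : break
E
```

```text
0.06648928673600676 [ 0.47875935  0.25440078 -0.51466695] 23.5417
153.5 153.5 -0.07 [-0.4  0.2 -1. ] 23.79
151.5 151.6 -0.1 [ 0.1  0.6 -1. ] 24.04
149.5 149.6 -0.09 [ 1.7  0.9 -1.6] 24.29
147.5 147.6 0.02 [ 0.9  0.7 -2.3] 24.54
145.5 145.6 0.05 [ 1.1  0.8 -1.2] 24.79
143.5 143.6 0.02 [ 0.7  1.1 -3.3] 25.04
141.5 141.6 0.02 [ 1.3  0.9 -1.8] 25.29
139.5 139.6 0.05 [ 0.9  1.6 -3.2] 25.54
137.5 137.6 0.02 [ 0.3  1.4 -3.6] 25.79
135.5 135.6 0.07 [ 1.1  0.2 -2.7] 26.04
133.5 133.6 0.03 [ 0.6  1.9 -3.7] 26.29
131.5 131.6 0.01 [-0.1  0.9 -3.5] 26.54
129.5 129.6 0.09 [ 0.   0.8 -3.5] 26.79
127.5 127.6 0.01 [-0.3  0.8 -3.4] 27.04
125.5 125.6 0.02 [-1.3  1.4 -4.5] 27.29
123.5 123.6 0.02 [-1.4  2.  -4.1] 27.54
121.5 121.6 0.1 [-1.6  2.1 -3.7] 27.79
119.5 119.6 0.04 [-1.3  1.  -4.3] 28.04
117.5 117.6 0.07 [-1.9  1.3 -4.5] 28.29
115.5 115.6 0.14 [-1.1  1.2 -4.3] 28.54
113.5 113.6 0.04 [-2.8  0.3 -4.3] 28.79
111.5 111.6 0.05 [-2.7  1.5 -4.1] 29.04
109.5 109.6 0.04 [-3.9  0.5 -3.8] 29.29
107.5 107.6 0.07 [-4.1  1.1 -3.7] 29.54
105.5 105.6 0.07 [-4.3  0.9 -3.9] 29.79
103.5 103.6 0.02 [-4.9  0.2 -3.8] 30.04
101.5 101.6 0.15 [-5.3  1.1 -3.5] 30.29
99.5 99.6 0.46 [-6.2  0.5 -3.8] 30.54
97.5 97.8 0.96 [-6.2  1.1 -4.1] 30.79
```

The moment was steady and then rose to 0.96 N m over 3°, with about 0.9 rad of turn: that is the stop. Hold, ease off within the play, lift out and look at the ring.

```bash
python3 - <<'E'
from h import *
C=np.array([625.0,-180.7]);wait(.4)
o=get_obs();print(o['moment'],o['wrist_force'],o['tcp_pos'],o['t'])
Y=100.5;move_l(tcp_for(C,Y)+[143.2],[180,0,Y],speed=2);wait(.2)
o=get_obs();print(o['moment'],o['wrist_force'],o['grip_width'])
move_l(tcp_for(C,Y)+[156],speed=25);o=get_obs();print(o['moment'],o['wrist_force'])
move_l(tcp_for(C,Y)+[235],speed=120)
p=tcp_for(C,Y); a=np.radians(Y)
goto([p[0]-60*np.cos(a),p[1]-60*np.sin(a),235],[180,0,Y]) ;wait(.2)
K=cam('wrist');im=get_image('wrist');cv2.imwrite('pics/k.png',im[:,:,::-1])
print(holes(im,K,C),get_obs()['t'])
E
```

```text
[0.20153037 1.09209998 1.08517132] [-4.32460529  1.01529004 -3.58361529] [ 625.09786696 -183.55962956  143.07998291] 31.1917
[0.15114417 1.12260798 0.27320527] [-5.32164069  0.64260943 -3.74458985] 14.75456568473246
[0.01801847 0.0229866  0.01232275] [ 0.0117554   0.41397607 -2.57649921]
(array([ 624.78108413, -178.91892861]), np.float64(15.790977693928896), np.float64(-561.6163217036949)) 33.7083
```

View pics/k.png

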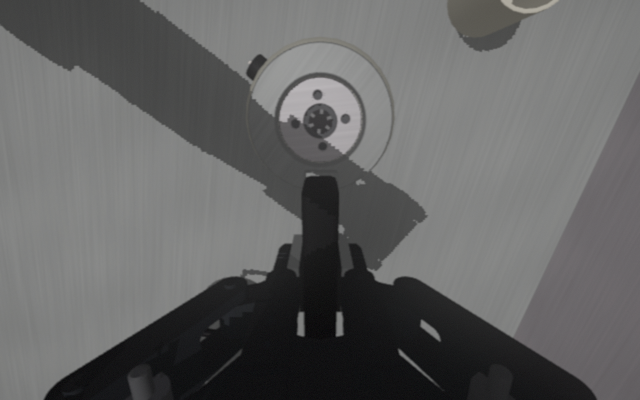

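The ring's holes are now at about 15.8°, from 65.5° at the start: 50° clockwise, or 0.87 rad. That fits a stop at 1.40. Now I return the spanner.

```bash
python3 - <<'E'
from h import *
Y=179.35;P=[585.0,204.0]
goto([600,0,240],[180,0,Y]);goto(P+[200],[180,0,Y]);move_l(P+[87],speed=80);wait(.25);b=fz()
z=87
while z>74.4:
    z-=1;move_l(P+[z],speed=20);f=fz()-b
    if f[2]>5: break
wait(.2);o=get_obs();print(z,fz()-b,o['moment'],o['tcp_pos'],o['t'])
E
```

```text
74 [-3.65386721 -1.13979996  7.11750201] [-0.14865574  0.56755045 -0.05179089] [585.13132828 204.05872597  74.95048079] 40.775
```

Contact came at the original height, 74.95, so the spanner is seated. Release, rise and check.

```bash
python3 - <<'E'
from h import *
P=[585.0,204.0]
grip(30);wait(.2);move_l(P+[140],speed=60);move_l([620,203,190],[180,0,179],speed=120);wait(.2)
K=cam('wrist');im=get_image('wrist');h=handle(im,K,[582,203]);print(h[:3],get_obs()['wrist_force'],get_obs()['t'])
cv2.imwrite('pics/e.png',im[:,:,::-1])
K=cam('top');im=get_image('top')
for n in('pot','mug','jar'): print(n,[np.round(d['extent']).tolist() for d in spot_in(n,'top')[:1]])
E
```

```text
(array([581.37355804, 203.00296021]), array([16.13711929, 77.84168243]), -0.6740368604660034) [ 0.43663024 -0.40145006  0.06821634] 43.4333
pot [[471.0, 228.0, 59.0, 38.0]]
mug [[321.0, 162.0, 29.0, 32.0]]
jar [[193.0, 241.0, 24.0, 20.0]]
```

View pics/e.png

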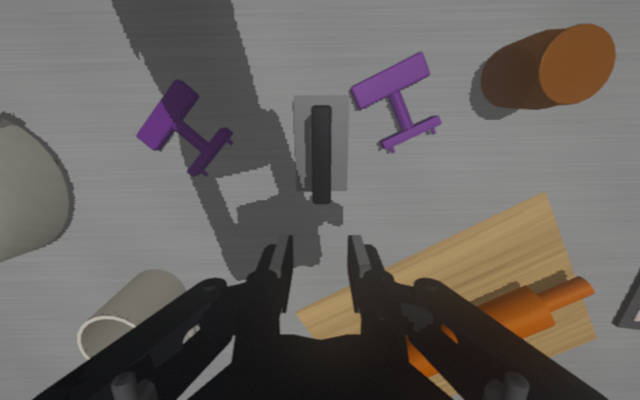

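The spanner stands in its block at (321,155), within 0.5 mm of where it started. The bystanders have not moved and the gripper is clear.

```bash
python3 -c "
from station import *
print(sign_off())"
```

```text
the job is handed in; nothing more can be done
None
```

The job is handed in (no verdict came back): the ring is turned clockwise about 50° to its firm stop, the spanner is back upright in its block, and the pot, mug and jar have not moved.

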